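# Fit the condenser support post into its stand until the button clicks

### The arm

A 6-joint arm with a two-finger parallel gripper is mounted at the origin on the work surface. World frame = base frame: x ahead of the robot, y to its left, z up, the work surface at z = 0. Lengths are in m, angles in degrees, forces in N, time in s.
With the tool pointing down it reaches from about 0.2 to 0.875 m from the base axis. Payload 3.4 kg.
Tool frame: the origin (TCP) lies midway between the tips of the shut fingers; the grasp point (between the pads) lies 19 mm behind it; y points along the fingers, x is the direction in which the jaws open and shut, and the axes are right-handed (so a half turn about y gives the same grasp; the last joint's range is limited). The gripper opens to 94 mm and grips with 3 to 60 N. Pads are 16 mm wide; open, the fingers measure 119 mm over their backs; the gripper's body (75 mm by 177 mm) begins 78 mm behind the grasp point.
Start: joints at [62.166, 15.808, 86.224, -0, 77.962, -6.933], TCP at [0.205, 0.537, 0.205] pointing down, gripper open.
Joint ranges: [-165.64, 165.64], [-43.16, 119.46], [12.63, 154.43], [-67.54, 247.53], [6.08, 155.33], [-154.97, 154.97]. Speed limits (degrees/s): [147.25, 147.25, 180, 180, 180, 180].

### API

Orientations are given as a 3x3 rotation matrix whose columns are the frame's x, y, z axes.
In Python, from bench import bot gives the robot as it stands.
- The arm moves only by the tool step_arm, never from a script. Its argument "plan" is a list of rows, each an object of numbers: "dx", "dy", "dz": the shift along the tool's x, y, z in cm; "turn": the turn about the tool's y in degrees; "grip": the opening, from 0 (shut) to 1 (fully open). A call has 1 to 12 rows; each row is the pose to reach, as a shift and turn from the pose commanded when the call began, along the tool's axes at that moment; what a row does not reach only later rows make up. A row lasts 1/12 s, in which the tool goes at most 41.7 mm and 7.16 degrees, less where a joint would pass 70% of its speed; a pose out of reach is approached as far as the arm can. A call with a gripper value outside its range is refused whole. The fingers move at their own pace and stop on an object; "newtons" is the grip in N (left out, the last holds). Time passes only in rows, so rows that repeat a pose let the fingers close. It gives the time, the measured TCP pose, the force and the opening at its end, in the units of the state.
- bot.read_state(): the state, without advancing time (a new reading comes with each control period).
- bot.read_camera(name): name is "scene" or "side" or "wrist"; returns the picture (420x560x3 uint8, blue, green, red); there is no depth.
- bot.calibration(name): a dict with "vertical_fov" (degrees; the focal length in pixels is half the picture's height over the tangent of half this angle, whatever the lens; pixels are square), "cx", "cy" (the principal point, pixels), "rvec" (rotation vector, rad) and "tvec" (3), from world to camera coordinates, as OpenCV has them; the wrist camera has in their place "T_tool_cam" (4x4, takes a point from camera to tool coordinates, whose origin is the TCP and whose axes are the tool frame's). Camera axes: x right, y down, z forward; pixel columns grow to the right and rows downward; lengths in m; the calibration is good to about 2 mm. A picture is of the moment at which its call begins: read the wrist's pose just before it. calibration takes no time and is no camera call.
- bot.sign_off(): hands the job in, once; it reports no verdict.
Trained networks look in the newest picture that a camera, given by its name, has taken for a name from the list of things; names that differ only in an ending like _2 or _b are one class to them, and where a whole thing is asked for, a point or a joint stands for the part that bears it (a point fixed in the world has none). Each returns a list of dicts, best first, with "conf" (0 to 1); they miss things now and then, are a little off and sometimes report something else, mostly with a low value. They report only what shows in the picture. A call takes as long as a camera call. They do not tell look-alikes from the thing itself.
- bot.outline_of(camera, thing): "mask" (420x560 bool, what is visible of it) and "centre" ([column, row] in pixels, amid what is visible of it).
The state is a dict: "time_s": time; "qpos": joint angles; "dq": joint speeds; "effort": joint torques, N m; "tcp_pos": TCP position; "tcp_rot": TCP orientation; "wrist_force": force on the tool from outside, world axes, zero at the start; "moment": the same for the moment, N m; "finger_gap": finger opening in m.
Only numpy, scipy, OpenCV 4.12 (cv2) and the standard library are available. Lean on these libraries where they do the work, as an engineer would, in place of code of your own. Each camera call takes 0.05 s, during which the arm holds its last target.

### The job

Take the loose square post with the black saddle head out of its grey parking block and slide it down into the square sleeve of the stand, button side towards the sleeve's steel stop plate, until its sprung button pops out through the hole in that plate. Feel for the click and press gently (no more than about 15 N), then let go and leave the glassware and cork ring where they are.

Things in the scene. Friction and masses are not known exactly. Their poses are not given: they have to be found in the camera images.
- head (a point): Centre of the loose post's black plastic saddle head. Axes are the post's: z up along it, x to its button side. Head 44 mm along x, 30 mm along y, 40 mm tall; two 14 mm lugs stand on its top at the x ends. Take it from above across its flat y faces (30 mm). The post is about 0.15 kg and starts upright in the parking block.
- foot (a point): Centre of the underside of the post's 24 mm square aluminium tube, 162 mm below the head's centre; the tube reaches up to the head. At the start it stands 6 mm above the bench, 24 mm deep in the block's pocket. Button axis 32 mm above this point, on the +x face: 7 mm thick, round nose, sticks out 8 mm.
- button (a joint): How far the post's sprung button is pressed in, m: 0 fully out, at most 0.0085; about 0.005 to 0.008 in the sleeve's bore. Spring 2 N out, 4.5 N fully in. The flared mouth presses it in as the post is pushed down (up to about 12 N), then the post drags by a few N, enough to carry its weight. In the plate's hole it springs out to about 0 and locks the post: a hard stop.
- sleeve: Stand fixed to the bench, its upright square aluminium sleeve on a dark steel foot 130 x 110 x 12 mm. Origin on the bench under the sleeve's axis, z up. Its +x wall is a steel stop plate with one 9 mm hole, clamped at another height each time: hole centre 51 to 81 mm above the bench. The post goes in with its x along this x (same yaw). The head's centre ends 181 to 211 mm above the bench.
- mouth (a point): Centre of the top of the sleeve's straight bore, 120 mm above the bench. The bore is 26.4 mm square (1.2 mm play each side of the post), walls 3 mm. Above this point a flare opens by 10 mm on each side up to 137 mm above the bench.
- holder: Grey plastic parking block, 90 x 90 x 30 mm, fixed to the bench; origin at the centre of its underside. The post stands in its 27.6 mm square pocket, 24 mm deep, and must be lifted at least 25 mm to clear it.
- bottle: Amber glass jar with black cap, 60 mm wide, 110 mm tall, origin at the centre of its underside. Leave alone.
- beaker: Open glass beaker, 66 mm wide, 85 mm tall, origin at the centre of its underside. Leave alone.
- cork_ring: Cork flask ring lying flat, 100 mm wide, 22 mm tall, origin at the centre of its underside. Leave alone.
Not all that is in view belongs to the job. Of the things that look like the part that bears head, the largest one is meant. Of the things that look like the sleeve, the larger one is meant.

How it is judged:
By the outcome, as a careful person would: the job done as asked, in the order asked, and still so for the second after the job is handed in, with the robot touching nothing.
It also fails if it takes over 50 s, if anything falls off the work surface, if the arm or the gripper's body presses on something with over 40 N, if the wrist force passes 120 N, or if a joint passes its speed limit or range.

## Working session

There is one attempt and no reset: what is moved stays moved. The work goes in short steps, Python scripts to look and compute and a tool call to move; the robot and the scene stay as the last step left them, time stands still between calls to the robot, and variables do not carry over. Pictures are saved under pics/ and viewed, and the job is handed in when it is done.

Besides the shell and the picture viewer there is one more tool, called after "Request:" by a JSON object that holds its "api" and its "payload". step_arm: Moves the arm, as the interface text tells. Its arguments: {"type":"object","properties":{"plan":{"type":"array"},"newtons":{"type":"number"}},"required":["plan"]}

```bash
ls; mkdir -p pics; python3 - <<'E'
from bench import bot
import cv2,numpy as np
s=bot.read_state()
for k,v in s.items(): print(k,np.round(v,4).tolist())
for c in ("scene","side","wrist"):
    cv2.imwrite(f"pics/a_{c}.png",bot.read_camera(c)); print(c,bot.calibration(c))
E
```

```text
pics
time_s 0.0
qpos [62.1656, 15.8477, 86.2929, -0.001, 77.9631, -6.9333]
dq [0.0704, 0.0597, -0.1002, -0.0874, 0.0137, 0.0494]
effort [-0.0021, -40.4581, -23.723, 0.0697, 0.0347, -0.0001]
tcp_pos [0.2049, 0.5367, 0.2046]
tcp_rot [[0.3568, -0.0008, -0.9342], [0.9342, -0.0016, 0.3568], [-0.0018, -1.0, 0.0002]]
wrist_force [-0.6651, 0.3235, 0.3398]
moment [0.0126, 0.0357, -0.0016]
finger_gap 0.0938
scene {'vertical_fov': 49.01383064022794, 'cx': 279.4419613795188, 'cy': 207.42472325936203, 'rvec': array([ 1.20954666,  2.38527738, -0.90651492]), 'tvec': array([ 0.249735  , -0.28641954,  1.46688074])}
side {'vertical_fov': 42.335584698240766, 'cx': 276.2081662960796, 'cy': 205.68871637906614, 'rvec': array([ 2.13491805, -0.13818516,  0.06251528]), 'tvec': array([-0.50818889,  0.17730604,  1.23828223])}
wrist {'vertical_fov': 58.220792972744995, 'cx': 285.2874174515745, 'cy': 212.92160568019335, 'T_tool_cam': array([[ 9.99999909e-01,  2.66957273e-04, -3.33006721e-04,
         1.54597081e-03],
       [ 3.91211415e-04, -2.61402885e-01,  9.65229703e-01,
        -1.79183811e-01],
       [ 1.70626172e-04, -9.65229745e-01, -2.61402965e-01,
         7.56953730e-02],
       [ 0.00000000e+00,  0.00000000e+00,  0.00000000e+00,
         1.00000000e+00]])}
```

View pictures.

View pics/a_scene.png

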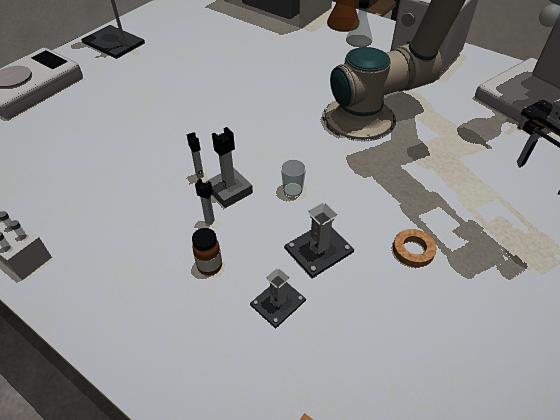

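View pics/a_side.png

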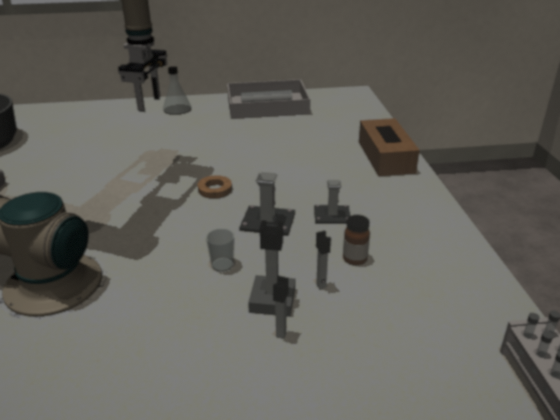

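View pics/a_wrist.png

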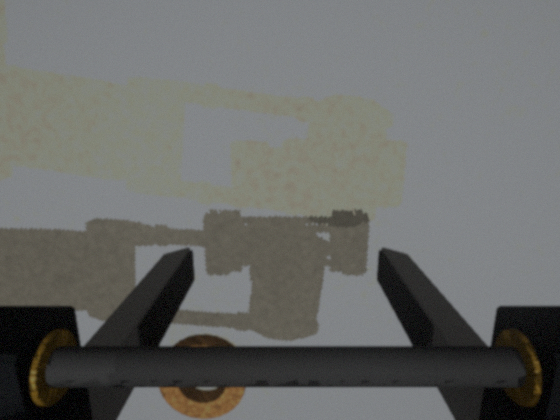

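```bash
cat > h.py <<'E'
import cv2,numpy as np
from bench import bot
def cal(c):
    k=bot.calibration(c); f=210/np.tan(np.radians(k['vertical_fov'])/2)
    return np.array([[f,0,k['cx']],[0,f,k['cy']],[0,0,1.]]),k
def ext(c,s=None):
    K,k=cal(c)
    if 'rvec' in k: return K,cv2.Rodrigues(k['rvec'])[0],np.array(k['tvec'])
    T=np.eye(4);T[:3,:3]=s['tcp_rot'];T[:3,3]=s['tcp_pos']
    M=np.linalg.inv(T@k['T_tool_cam']); return K,M[:3,:3],M[:3,3]
def proj(E,P):
    K,R,t=E; q=(np.atleast_2d(P)@R.T+t)@K.T; return q[:,:2]/q[:,2:]
def ray(E,uv):
    K,R,t=E; d=R.T@np.linalg.solve(K,[uv[0],uv[1],1]); return -R.T@t,d/np.linalg.norm(d)
def atz(E,uv,z):
    o,d=ray(E,uv); return o+d*(z-o[2])/d[2]
E
python3 - <<'E'
from h import *
for c in("scene","side"):
    im=bot.read_camera(c); cv2.imwrite(f"pics/b_{c}.png",im)
    E=ext(c)
    for n in("head","sleeve","holder","bottle","beaker","cork_ring"):
        for i,o in enumerate(bot.outline_of(c,n)):
            m=o['mask'];ys,xs=np.nonzero(m)
            print(c,n,round(o['conf'],2),np.round(o['centre'],1),m.sum(),xs.min(),xs.max(),ys.min(),ys.max(),np.round(atz(E,o['centre'],{'head':.168,'sleeve':.07,'holder':.03}.get(n,.04)),3))
            np.save(f"m_{c}_{n}_{i}.npy",m)
im=cv2.imread("pics/b_scene.png")[110:320,170:370]; cv2.imwrite("pics/b1.png",cv2.resize(im,None,fx=2.8,fy=2.8,interpolation=cv2.INTER_CUBIC))
im=cv2.imread("pics/b_side.png")[160:350,190:390]; cv2.imwrite("pics/b2.png",cv2.resize(im,None,fx=3,fy=3,interpolation=cv2.INTER_CUBIC))
E
```

```text
scene head 0.89 [195.7 152. ] 356 187 203 133 177 [ 0.55  -0.155  0.168]
scene head 0.76 [205.1 198.5] 492 196 214 180 224 [ 0.649 -0.034  0.168]
scene head 0.64 [224.2 150.5] 857 212 234 128 187 [ 0.505 -0.103  0.168]
scene sleeve 0.83 [317.8 243.8] 2553 285 353 203 277 [0.543 0.197 0.07 ]
scene sleeve 0.69 [276.7 301.2] 1705 251 304 269 327 [0.716 0.21  0.07 ]
scene sleeve 0.32 [201.3 253.6] 1084 193 221 228 274 [0.719 0.002 0.07 ]
scene holder 0.82 [230.7 184.2] 900 206 252 168 207 [ 0.487 -0.114  0.03 ]
scene bottle 0.93 [206.1 251.2] 1013 193 220 229 273 [ 0.694 -0.012  0.04 ]
scene bottle 0.47 [225.6 151. ] 843 212 234 128 186 [ 0.402 -0.204  0.04 ]
scene bottle 0.22 [316.9 245.7] 2541 285 352 203 277 [0.529 0.188 0.04 ]
scene beaker 0.65 [290.4 172.7] 802 281 306 159 196 [ 0.365 -0.004  0.04 ]
scene cork_ring 0.6 [411.  252.9] 1127 393 435 229 266 [0.417 0.375 0.04 ]
side head 0.96 [321.5 256.6] 599 316 330 231 287 [ 0.577 -0.197  0.168]
side head 0.68 [272.5 246.1] 1105 260 283 220 293 [ 0.488 -0.151  0.168]
side head 0.6 [280.7 300. ] 750 273 288 276 337 [ 0.483 -0.307  0.168]
side sleeve 0.95 [334.8 208.2] 958 314 350 180 224 [0.676 0.116 0.07 ]
side sleeve 0.6 [271.6 213.1] 1629 239 294 172 235 [0.516 0.115 0.07 ]
side sleeve 0.46 [270.8 246.4] 1170 260 284 220 293 [ 0.498 -0.021  0.07 ]
side holder 0.79 [264.5 299.8] 860 248 294 276 314 [ 0.469 -0.152  0.03 ]
side bottle 0.97 [359.5 239. ] 1212 342 370 214 264 [0.717 0.019 0.04 ]
side beaker 0.62 [219.6 248.2] 1046 206 234 228 271 [0.382 0.028 0.04 ]
side cork_ring 0.58 [213.4 181.6] 615 198 232 176 197 [0.375 0.346 0.04 ]
```

View pics/b1.png

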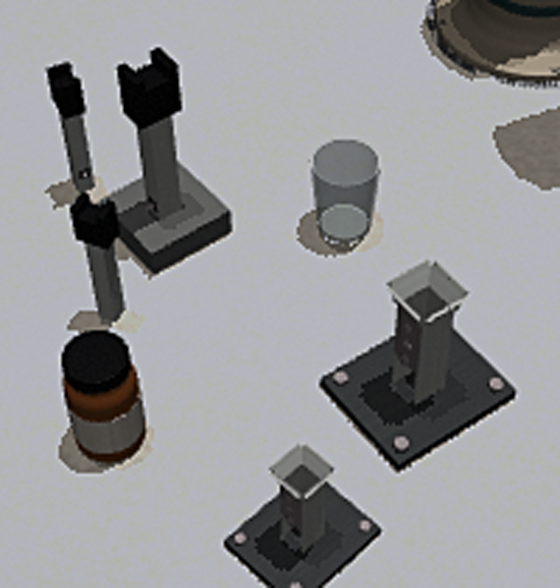

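View pics/b2.png

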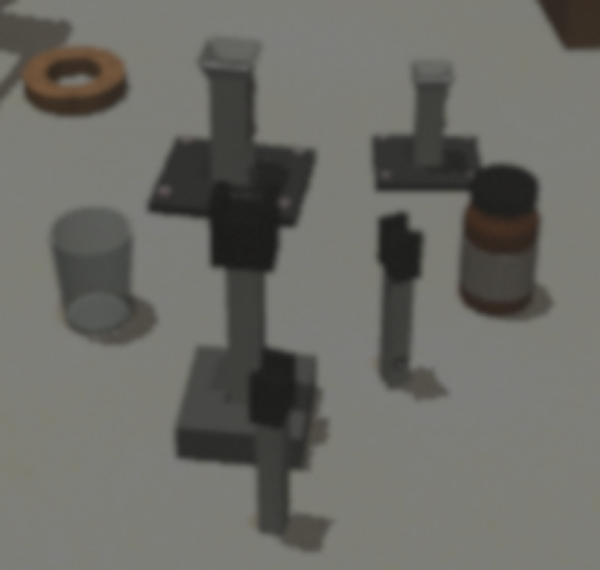

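```bash
cat >> h.py <<'E'
def box(cx,cy,z0,hx,hy,z1,hx2=None,hy2=None,z0_=None):
    hx2=hx if hx2 is None else hx2; hy2=hy if hy2 is None else hy2
    a=[(cx+sx*hx,cy+sy*hy,z0) for sx in(-1,1) for sy in(-1,1)]
    b=[(cx+sx*hx2,cy+sy*hy2,z1) for sx in(-1,1) for sy in(-1,1)]
    return np.array(a+b)
def post(f=.006,zmin=.030):
    h=f+.162
    return [box(0,0,max(f,zmin),.012,.012,h-.02),box(0,0,h-.02,.022,.015,h+.02),box(.018,0,h+.02,.004,.015,h+.034),box(-.018,0,h+.02,.004,.015,h+.034)]
def sleeve():
    return [box(0,0,0,.065,.055,.012),box(0,0,.012,.0162,.0162,.12),box(0,0,.12,.0162,.0162,.137,.0262,.0262)]
def sleeve2():
    return [box(0,0,0,.055,.065,.012)]+sleeve()[1:]
def block(): return [box(0,0,0,.045,.045,.03)]
def place(P,p):
    c,s=np.cos(p[2]),np.sin(p[2]); Q=P.copy()
    Q[:,0]=p[0]+c*P[:,0]-s*P[:,1]; Q[:,1]=p[1]+s*P[:,0]+c*P[:,1]; return Q
S=4
def render(E,parts,p,roi):
    x0,y0,x1,y1=roi; m=np.zeros(((y1-y0)*S,(x1-x0)*S),np.uint8)
    for P in parts:
        u=(proj(E,place(P,p))-[x0-.5,y0-.5])*S-.5
        cv2.fillConvexPoly(m,cv2.convexHull((u*16).round().astype(np.int32)),1,shift=4)
    return cv2.resize(m.astype(np.float32),(x1-x0,y1-y0),interpolation=cv2.INTER_AREA)
def fit(views,parts,p0,yaws,shift=False):
    from scipy.optimize import minimize
    rois=[]
    for E,m in views:
        ys,xs=np.nonzero(m); rois.append((xs.min()-15,ys.min()-15,xs.max()+16,ys.max()+16))
    def cost(q):
        p=np.array([q[0]/100,q[1]/100,q[2]/5]); c=0
        for (E,m),r in zip(views,rois):
            a=render(E,parts,p,r); b=np.zeros_like(a)
            H,W=m.shape; X0,Y0,X1,Y1=max(r[0],0),max(r[1],0),min(r[2],W),min(r[3],H)
            b[Y0-r[1]:Y1-r[1],X0-r[0]:X1-r[0]]=m[Y0:Y1,X0:X1]
            c+=1-np.minimum(a,b).sum()/np.maximum(a,b).sum()
        return c
    out=[]
    for y in yaws:
        r=minimize(cost,[p0[0]*100,p0[1]*100,y*5],method='Nelder-Mead',options=dict(initial_simplex=np.array([[0,0,0],[1,0,0],[0,1,0],[0,0,1]])+[p0[0]*100,p0[1]*100,y*5],xatol=1e-3,fatol=1e-5))
        out.append((r.fun,r.x[0]/100,r.x[1]/100,np.degrees(r.x[2]/5)))
    return sorted(out)
E
python3 - <<'E'
from h import *
A,B=ext("scene"),ext("side"); L=lambda n:np.load(f"m_{n}.npy")
ya=np.radians(np.arange(0,180,30))
for nm,a,b,parts,p0 in(("post","scene_head_2","side_head_1",post(),(.49,-.14)),("sleeve","scene_sleeve_0","side_sleeve_1",sleeve(),(.52,.15)),("block","scene_holder_0","side_holder_0",block(),(.48,-.13))):
    for V,t in(([(A,L(a)),(B,L(b))],'both'),([(A,L(a))],'scene'),([(B,L(b))],'side')):
        print(nm,t,[np.round(x,4).tolist() for x in fit(V,parts,p0,ya)[:3]])
E
```

```text
post both [[0.1918, 0.4888, -0.1207, -14.1738], [0.1935, 0.4887, -0.1207, 164.0956], [0.2293, 0.4878, -0.1211, -3.0281]]
post scene [[0.067, 0.4876, -0.1212, 160.7573], [0.0675, 0.4877, -0.1215, -19.0604], [0.0684, 0.4879, -0.1211, -16.3221]]
post side [[0.1131, 0.4888, -0.123, 165.9112], [0.1132, 0.4889, -0.1227, -13.4929], [0.1395, 0.4882, -0.1228, -0.562]]
sleeve both [[0.2378, 0.5115, 0.1829, 162.1232], [0.238, 0.5118, 0.1835, -17.7172], [0.2384, 0.5119, 0.1833, 162.0565]]
sleeve scene [[0.0492, 0.5098, 0.1831, -18.687], [0.0496, 0.5104, 0.1827, 161.8281], [0.0498, 0.5101, 0.1828, 162.4502]]
sleeve side [[0.1803, 0.512, 0.1836, 162.0344], [0.1807, 0.5121, 0.1835, -18.306], [0.1808, 0.512, 0.1842, 162.0279]]
block both [[0.7312, 0.4867, -0.1215, 73.3037], [0.7312, 0.4867, -0.1215, 163.3037], [0.7313, 0.487, -0.1216, -16.1105]]
block scene [[0.2352, 0.4865, -0.1212, 73.192], [0.2352, 0.4865, -0.1212, 163.192], [0.2357, 0.4861, -0.1215, 73.2283]]
block side [[0.4873, 0.4875, -0.1216, 75.7309], [0.4873, 0.4875, -0.1216, 165.7309], [0.4873, 0.4878, -0.1213, -13.8845]]
```

```bash
python3 - <<'E'
from h import *
im0=cv2.imread("pics/b_scene.png")
A=ext("scene");B=ext("side")
for E in(A,B): print(-E[1].T@E[2])
for y in(-16,74,164,254):
    p=(.488,-.121,np.radians(y)); print("button",y,proj(A,place(np.array([[.016,0,.038]]),p)),proj(B,place(np.array([[.016,0,.038]]),p)))
    p=(.511,.183,np.radians(y-2)); print("plate",y,proj(A,place(np.array([[.0162,0,.066]]),p)),proj(B,place(np.array([[.0162,0,.066]]),p)))
a=im0[150:200,195:265];b=im0[190:260,285:355]
cv2.imwrite("pics/c.png",np.hstack([cv2.resize(x,(390,390*x.shape[0]//x.shape[1]),interpolation=cv2.INTER_CUBIC)[:278]*1 if 0 else cv2.resize(x,(390,390),interpolation=cv2.INTER_CUBIC) for x in(a,b)]))
E
```

```text
[1.10160366 0.50449455 0.90999859]
[ 0.39461449 -1.00503542  0.81069074]
button -16 [[222.968204   183.90770389]] [[279.21867101 287.10882633]]
plate -16 [[314.46714434 236.3428157 ]] [[272.9242497  200.90066545]]
button 74 [[231.36332012 184.66151436]] [[273.04209666 281.56239255]]
plate 74 [[324.33309066 237.58574169]] [[268.05547723 197.09733939]]
button 164 [[233.01897084 178.65257342]] [[264.51785245 285.68821405]]
plate 164 [[325.29291962 229.93722852]] [[260.69428013 199.74976531]]
button 254 [[224.72221733 177.91746727]] [[270.63963892 291.34378716]]
plate 254 [[315.56119709 228.72936852]] [[265.51572306 203.6129566 ]]
```

View pics/c.png

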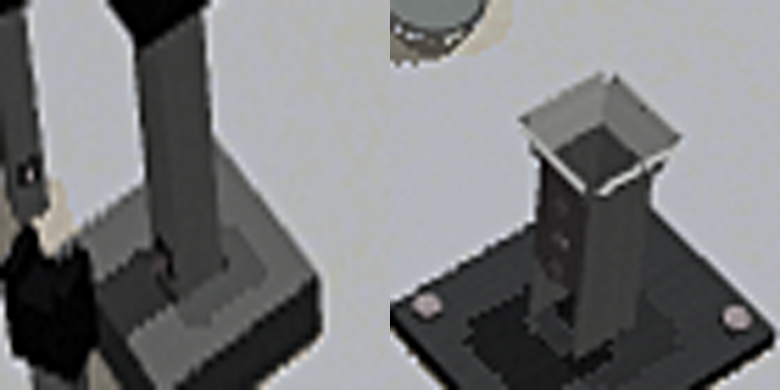

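```bash
python3 - <<'E'
from h import *
A=ext("scene");B=ext("side")
for a,b in(((200,176),(322,286)),((208,223),(281,336))): print(atz(A,a,0),atz(B,b,0))
for a,b in(((193.5,134),(322,233)),((203,181),(281,278))):
    o,d=ray(A,a);q,e=ray(B,b); M=np.array([d,-e]).T; t=np.linalg.lstsq(M,q-o,rcond=None)[0]; print("top",o+d*t[0],q+e*t[1])
# plate dots
p=(.5105,.1832,np.radians(-18))
for z in(.04,.05,.06,.07,.08,.09,.1): print(z,proj(A,place(np.array([[.0162,0,z]]),p)).round(1))
E
```

```text
[ 4.91794391e-01 -2.25497073e-01  1.11022302e-16] [ 0.60471856 -0.09139341  0.        ]
[ 0.60609811 -0.09172084  0.        ] [ 0.49322635 -0.22992606  0.        ]
top [ 0.54500631 -0.15702071  0.21946685] [ 0.58082188 -0.17412018  0.20697895]
top [ 0.54303447 -0.15606111  0.06302957] [ 0.50542093 -0.14048146  0.07568474]
0.04 [[314.1 243. ]]
0.05 [[314.3 240.4]]
0.06 [[314.5 237.8]]
0.07 [[314.8 235.2]]
0.08 [[315.  232.5]]
0.09 [[315.2 229.8]]
0.1 [[315.5 227. ]]
```

Request:
{"api": "step_arm", "payload": {"plan": [{"dx": 0, "dy": -8, "dz": 0, "grip": 1}, {"dx": 0, "dy": -12.5, "dz": 0}, {"dx": -4, "dy": -12.5, "dz": -4}, {"dx": -8, "dy": -12.5, "dz": -8}, {"dx": -11, "dy": -12.5, "dz": -11}, {"dx": -14, "dy": -12.5, "dz": -14}, {"dx": -17, "dy": -12.5, "dz": -17}, {"dx": -20, "dy": -12.5, "dz": -20}, {"dx": -23, "dy": -12.5, "dz": -23}, {"dx": -26, "dy": -12.5, "dz": -26}, {"dx": -29, "dy": -12.5, "dz": -29}, {"dx": -32, "dy": -12.5, "dz": -32}]}}

```text
invalid input
```

Request:
{"api": "step_arm", "payload": {"plan": [{"dx": 0, "dy": -8, "dz": 0, "turn": 0, "grip": 1}, {"dx": 0, "dy": -12.5, "dz": 0, "turn": 0, "grip": 1}, {"dx": -4, "dy": -12.5, "dz": -4, "turn": 0, "grip": 1}, {"dx": -7, "dy": -12.5, "dz": -7, "turn": 0, "grip": 1}, {"dx": -10, "dy": -12.5, "dz": -10, "turn": 0, "grip": 1}, {"dx": -13, "dy": -12.5, "dz": -13, "turn": 0, "grip": 1}, {"dx": -16, "dy": -12.5, "dz": -16, "turn": 0, "grip": 1}, {"dx": -19, "dy": -12.5, "dz": -19, "turn": 0, "grip": 1}, {"dx": -22, "dy": -12.5, "dz": -22, "turn": 0, "grip": 1}, {"dx": -25, "dy": -12.5, "dz": -25, "turn": 0, "grip": 1}, {"dx": -28, "dy": -12.5, "dz": -28, "turn": 0, "grip": 1}, {"dx": -30, "dy": -12.5, "dz": -30, "turn": 0, "grip": 1}]}}

```text
time_s: 1.85
tcp_pos: [0.3715, 0.1638, 0.3308]
tcp_rot: [[0.356, 0.001, -0.934], [0.934, 0.0, 0.356], [0.001, -1.0, -0.001]]
wrist_force: [1.1, 0.4, -0.2]
finger_gap: 0.094
```

Request:
{"api": "step_arm", "payload": {"plan": [{"dx": -3, "dy": 0, "dz": -2.8, "turn": -1, "grip": 1}, {"dx": -6, "dy": 0, "dz": -5.6, "turn": -2, "grip": 1}, {"dx": -9, "dy": 0, "dz": -8.4, "turn": -3, "grip": 1}, {"dx": -12, "dy": 0, "dz": -11.2, "turn": -4, "grip": 1}, {"dx": -15, "dy": 0, "dz": -14, "turn": -5, "grip": 1}, {"dx": -18, "dy": 0, "dz": -16.8, "turn": -5.5, "grip": 1}, {"dx": -20.5, "dy": 0, "dz": -19, "turn": -5.5, "grip": 1}, {"dx": -21.4, "dy": 0, "dz": -19.9, "turn": -5.5, "grip": 1}, {"dx": -21.4, "dy": 0, "dz": -19.9, "turn": -5.5, "grip": 1}, {"dx": -21.4, "dy": 0, "dz": -19.9, "turn": -5.5, "grip": 1}, {"dx": -21.4, "dy": 0, "dz": -19.9, "turn": -5.5, "grip": 1}]}}

```text
time_s: 2.77
tcp_pos: [0.4802, -0.1037, 0.3306]
tcp_rot: [[0.264, -0.0, -0.964], [0.964, 0.001, 0.264], [0.001, -1.0, 0.001]]
wrist_force: [0.3, 0.5, -0.7]
finger_gap: 0.0941
```

```bash
python3 - <<'E'
from h import *
s=bot.read_state(); print(s['tcp_pos'],s['tcp_rot'],s['dq'])
im=bot.read_camera("wrist"); cv2.imwrite("pics/d.png",im); E=ext("wrist",s)
ms=bot.outline_of("wrist","head")
for o in ms: print(o['conf'],o['centre'],o['mask'].sum())
ov=im.copy()
for yaw in(-15,):
    for P in post():
        u=proj(E,place(P,(.488,-.1212,np.radians(yaw))))
        cv2.polylines(ov,[cv2.convexHull((u*16).round().astype(np.int32))],True,(0,0,255),1,shift=4)
cv2.imwrite("pics/d2.png",ov)
if ms: np.save("m_w.npy",ms[0]['mask'])
E
```

```text
[ 0.48023026 -0.10365521  0.33059473] [[ 2.64450309e-01 -2.89974069e-04 -9.64399269e-01]
 [ 9.64398647e-01  1.25435308e-03  2.64449762e-01]
 [ 1.13301362e-03 -9.99999171e-01  6.11364660e-04]] [ 0.85674444 -0.47644156  0.1447462  -0.30946985 -0.32135444 -0.18177093]
0.91 [321.3, 277.6] 1384
0.79 [267.1, 209.3] 2340
0.57 [186.1, 227.6] 1471
```

View pics/d2.png

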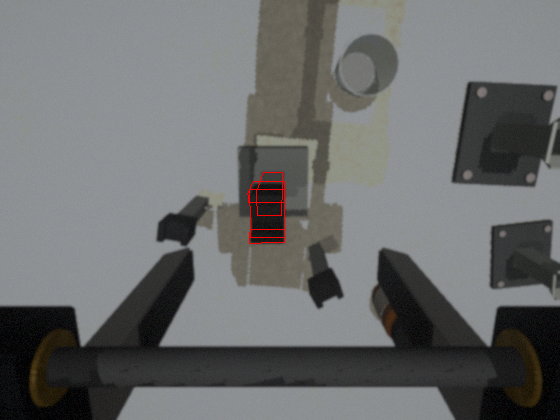

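```bash
python3 - <<'E'
from h import *
s=bot.read_state();E=ext("wrist",s); bot.read_camera("wrist")
ms=bot.outline_of("wrist","head"); ms=[o for o in ms if abs(o['centre'][0]-267)<15]
m=ms[0]['mask'];np.save("m_w.npy",m);ys,xs=np.nonzero(m);print(xs.min(),xs.max(),ys.min(),ys.max())
A,B=ext("scene"),ext("side"); L=lambda n:np.load(f"m_{n}.npy")
ya=np.radians([-25,-15,-5])
for V in([(E,m)],[(E,m),(A,L("scene_head_2")),(B,L("side_head_1"))]):
    r=fit(V,post(),(.488,-.121),ya); print([np.round(x,4).tolist() for x in r])
im=cv2.imread("pics/d.png");ov=im.copy(); q=r[0]
for P in post()+block():
    u=proj(E,place(P,(q[1],q[2],np.radians(q[3]))))
    cv2.polylines(ov,[cv2.convexHull((u*16).round().astype(np.int32))],True,(0,0,255),1,shift=4)
cv2.imwrite("pics/d3.png",np.hstack([cv2.resize(x[130:260,225:325],None,fx=4,fy=4,interpolation=cv2.INTER_CUBIC) for x in(im,ov)]))
E
```

```text
249 284 172 242
[[0.0297, 0.4884, -0.1205, -15.5393], [0.03, 0.4885, -0.1205, -15.3504], [0.0302, 0.4884, -0.1205, -15.5311]]
[[0.2271, 0.4886, -0.1206, -15.5286], [0.2271, 0.4886, -0.1206, -15.3067], [0.2274, 0.4886, -0.1206, -15.5376]]
```

View pics/d3.png

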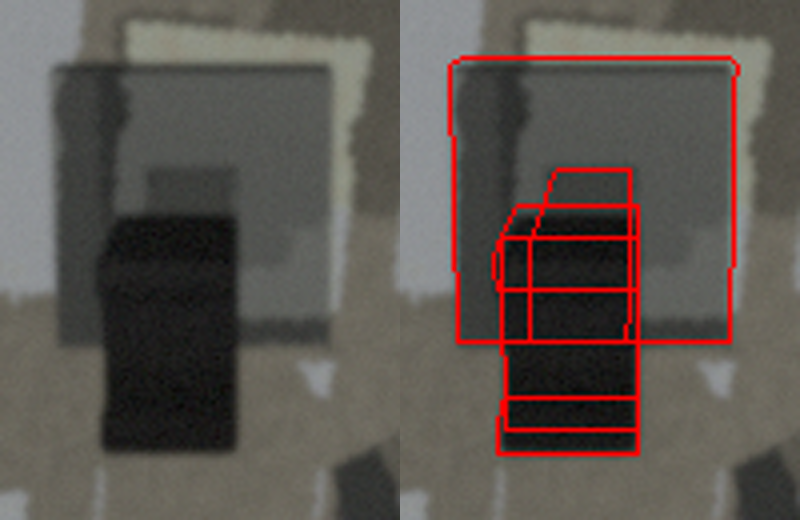

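Request:
{"api": "step_arm", "payload": {"plan": [{"dx": -1.4, "dy": 0, "dz": -1.25, "turn": 0, "grip": 1}, {"dx": -1.4, "dy": 3, "dz": -1.25, "turn": 0, "grip": 1}, {"dx": -1.4, "dy": 6, "dz": -1.25, "turn": 0, "grip": 1}, {"dx": -1.4, "dy": 9, "dz": -1.25, "turn": 0, "grip": 1}, {"dx": -1.4, "dy": 12, "dz": -1.25, "turn": 0, "grip": 1}, {"dx": -1.4, "dy": 14.5, "dz": -1.25, "turn": 0, "grip": 1}, {"dx": -1.4, "dy": 16.5, "dz": -1.25, "turn": 0, "grip": 1}, {"dx": -1.4, "dy": 18.0, "dz": -1.25, "turn": 0, "grip": 1}, {"dx": -1.4, "dy": 18.1, "dz": -1.25, "turn": 0, "grip": 1}, {"dx": -1.4, "dy": 18.1, "dz": -1.25, "turn": 0, "grip": 1}, {"dx": -1.4, "dy": 18.1, "dz": -1.25, "turn": 0, "grip": 1}]}}

```text
time_s: 3.88
tcp_pos: [0.49, -0.1219, 0.1506]
tcp_rot: [[0.265, 0.002, -0.964], [0.964, -0.001, 0.265], [-0.0, -1.0, -0.002]]
wrist_force: [-0.4, 0.2, 0.6]
finger_gap: 0.0944
```

```bash
python3 - <<'E'
from h import *
s=bot.read_state(); print(s['tcp_pos'],s['wrist_force'],s['moment'])
cv2.imwrite("pics/e.png",bot.read_camera("wrist"))
E
```

```text
[ 0.48997344 -0.12186441  0.15057718] [-0.39021593  0.18735238  0.61804558] [ 0.02363008 -0.03739247 -0.0445062 ]
```

View pics/e.png

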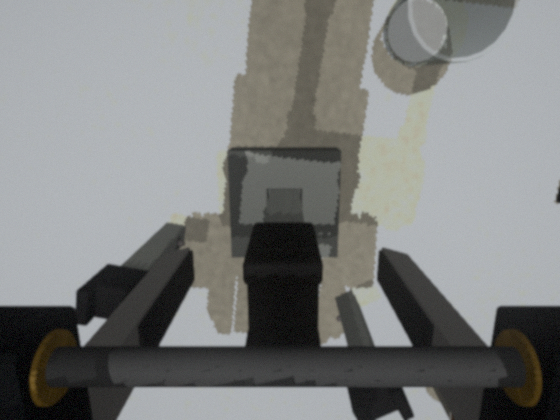

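Request:
{"api": "step_arm", "payload": {"plan": [{"dx": 0.05, "dy": 0.1, "dz": 0.15, "turn": 0, "grip": 0.6}, {"dx": 0.05, "dy": 0.1, "dz": 0.15, "turn": 0, "grip": 0.4}, {"dx": 0.05, "dy": 0.1, "dz": 0.15, "turn": 0, "grip": 0.3}, {"dx": 0.05, "dy": 0.1, "dz": 0.15, "turn": 0, "grip": 0.2}, {"dx": 0.05, "dy": 0.1, "dz": 0.15, "turn": 0, "grip": 0.2}, {"dx": 0.05, "dy": 0.1, "dz": 0.15, "turn": 0, "grip": 0.1}, {"dx": 0.05, "dy": 0.1, "dz": 0.15, "turn": 0, "grip": 0.1}, {"dx": 0.05, "dy": 0.1, "dz": 0.15, "turn": 0, "grip": 0.1}, {"dx": 0.05, "dy": 0.1, "dz": 0.15, "turn": 0, "grip": 0.1}, {"dx": 0.05, "dy": 0.1, "dz": 0.15, "turn": 0, "grip": 0.1}], "newtons": 40}}

```text
time_s: 4.77
tcp_pos: [0.4879, -0.1212, 0.1484]
tcp_rot: [[0.266, -0.0, -0.964], [0.964, 0.0, 0.266], [0.0, -1.0, 0.0]]
wrist_force: [0.3, -0.7, 0.2]
finger_gap: 0.0306
```

Request:
{"api": "step_arm", "payload": {"plan": [{"dx": 0, "dy": -1, "dz": 0, "turn": 0, "grip": 0.1}, {"dx": 0, "dy": -2, "dz": 0, "turn": 0, "grip": 0.1}, {"dx": 0, "dy": -3, "dz": 0, "turn": 0, "grip": 0.1}, {"dx": 0, "dy": -4.5, "dz": 0, "turn": 0, "grip": 0.1}, {"dx": 0, "dy": -6.5, "dz": 0, "turn": 0, "grip": 0.1}, {"dx": 0, "dy": -9, "dz": 0, "turn": 0, "grip": 0.1}, {"dx": 0, "dy": -11.5, "dz": 0, "turn": 0, "grip": 0.1}, {"dx": 0, "dy": -13.5, "dz": 0, "turn": 0, "grip": 0.1}, {"dx": 0, "dy": -15, "dz": 0, "turn": 0, "grip": 0.1}, {"dx": 0, "dy": -16, "dz": 0, "turn": 0, "grip": 0.1}, {"dx": 0, "dy": -16, "dz": 0, "turn": 0, "grip": 0.1}, {"dx": 0, "dy": -16, "dz": 0, "turn": 0, "grip": 0.1}]}}

```text
time_s: 5.77
tcp_pos: [0.4879, -0.1211, 0.3088]
tcp_rot: [[0.266, 0.001, -0.964], [0.964, -0.0, 0.266], [0.0, -1.0, -0.001]]
wrist_force: [0.7, 0.5, -1.2]
finger_gap: 0.0301
```

```bash
python3 - <<'E'
from h import *
s=bot.read_state(); print(s['tcp_pos'],s['tcp_rot'],s['wrist_force'],s['moment'],s['finger_gap'])
E=ext("wrist",s);im=bot.read_camera("wrist"); cv2.imwrite("pics/f.png",im)
for o in bot.outline_of("wrist","sleeve"):
    m=o['mask'];ys,xs=np.nonzero(m);print(o['conf'],o['centre'],xs.min(),xs.max(),ys.min(),ys.max())
A=bot.read_camera("scene");cv2.imwrite("pics/f_scene.png",A)
A=bot.read_camera("side");cv2.imwrite("pics/f_side.png",A)
cv2.imwrite("pics/f2.png",np.hstack([cv2.resize(cv2.imread("pics/f_scene.png")[60:280,170:370],(390,429)),cv2.resize(A[130:350,190:390],(390,429))]))
E
```

```text
[ 0.48785673 -0.12113137  0.30879647] [[ 2.65550253e-01  7.05677950e-04 -9.64096761e-01]
 [ 9.64097018e-01 -1.42921106e-04  2.65550219e-01]
 [ 4.96031581e-05 -9.99999741e-01 -7.18294743e-04]] [ 0.72849305  0.54188215 -1.17228489] [ 0.02262404 -0.01862741  0.02272304] 0.030070382268612975
0.82 [522.3, 128.7] 472 559 68 179
0.71 [536.1, 251.2] 511 559 216 286
```

View pics/f.png

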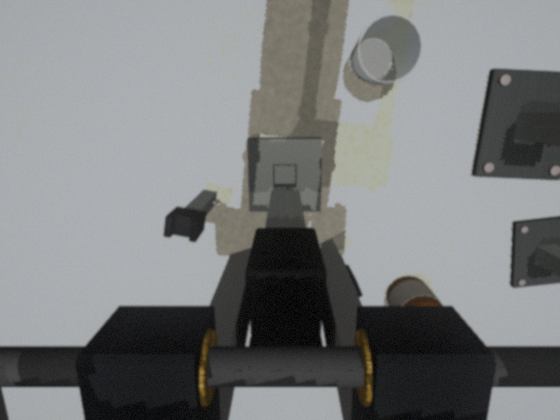

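View pics/f2.png

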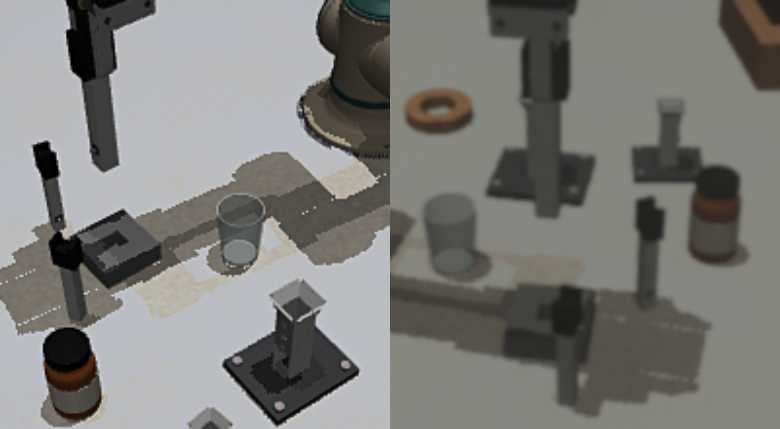

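Request:
{"api": "step_arm", "payload": {"plan": [{"dx": 1, "dy": 0, "dz": 0.2, "turn": 0, "grip": 0.1}, {"dx": 3, "dy": 0, "dz": 0.6, "turn": 0, "grip": 0.1}, {"dx": 5.5, "dy": 0, "dz": 1.1, "turn": 0, "grip": 0.1}, {"dx": 8, "dy": 0, "dz": 1.6, "turn": 0, "grip": 0.1}, {"dx": 10.5, "dy": 0, "dz": 2.1, "turn": 0, "grip": 0.1}, {"dx": 13, "dy": 0, "dz": 2.6, "turn": 0, "grip": 0.1}, {"dx": 15.5, "dy": 0, "dz": 3.1, "turn": 0, "grip": 0.1}, {"dx": 17, "dy": 0, "dz": 3.5, "turn": 0, "grip": 0.1}, {"dx": 17.5, "dy": 0, "dz": 3.6, "turn": 0, "grip": 0.1}, {"dx": 17.5, "dy": 0, "dz": 3.6, "turn": 0, "grip": 0.1}, {"dx": 17.5, "dy": 0, "dz": 3.6, "turn": 0, "grip": 0.1}, {"dx": 17.5, "dy": 0, "dz": 3.6, "turn": 0, "grip": 0.1}]}}

```text
time_s: 6.97
tcp_pos: [0.4996, 0.0563, 0.3083]
tcp_rot: [[0.266, -0.0, -0.964], [0.964, -0.001, 0.266], [-0.001, -1.0, 0.0]]
wrist_force: [0.3, 0.5, -1.7]
finger_gap: 0.0294
```

```bash
python3 - <<'E'
from h import *
s=bot.read_state(); print(s['tcp_pos'],s['wrist_force'],s['dq'].round(2) if hasattr(s['dq'],'round') else s['dq'])
E=ext("wrist",s);im=bot.read_camera("wrist")
V=[]
for o in bot.outline_of("wrist","sleeve"):
    m=o['mask'];ys,xs=np.nonzero(m);print(o['conf'],o['centre'],m.sum(),xs.min(),xs.max(),ys.min(),ys.max()); V.append((m.sum(),m))
m=max(V,key=lambda t:t[0])[1]; np.save("m_ws.npy",m)
r=fit([(E,m)],sleeve(),(.511,.183),np.radians([-25,-18,-10])); print([np.round(x,4).tolist() for x in r])
ov=im.copy();q=r[0]
for P in sleeve():
    u=proj(E,place(P,(q[1],q[2],np.radians(q[3]))))
    cv2.polylines(ov,[cv2.convexHull((u*16).round().astype(np.int32))],True,(0,0,255),1,shift=4)
cv2.imwrite("pics/g.png",ov)
cv2.imwrite("pics/g0.png",im)
E
```

```text
[0.4996095  0.05626373 0.30826515] [ 0.26115799  0.51753886 -1.70691759] [-0.6  -0.11 -0.2   0.08  0.03  0.04]
0.81 [391.4, 156.9] 10165 337 449 99 206
0.72 [416.5, 274.0] 3883 382 457 240 308
[[0.0332, 0.512, 0.1837, -18.012], [0.0332, 0.512, 0.1836, -17.992], [0.0333, 0.512, 0.1837, -17.9327]]
```

View pics/g.png

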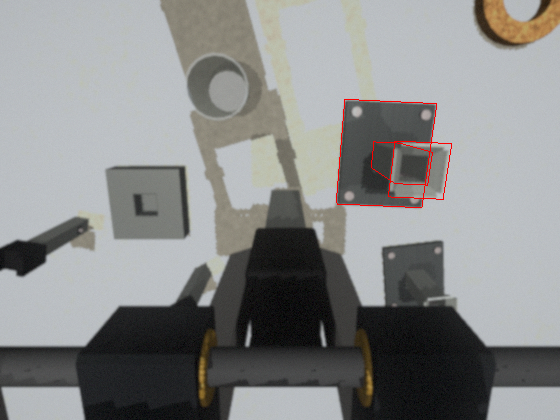

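```bash
python3 - <<'E'
from h import *
s=bot.read_state();E=ext("wrist",s);m=np.load("m_ws.npy")
sl=sleeve();sl[2]=box(0,0,.12,.0162,.0162,.137,.0242,.0242)
r=fit([(E,m)],sl,(.511,.183),np.radians([-25,-18,-10])); print([np.round(x,4).tolist() for x in r[:2]])
r=fit([(E,m),(ext("scene"),np.load("m_scene_sleeve_0.npy"))],sl,(.511,.183),np.radians([-25,-18,-10])); print([np.round(x,4).tolist() for x in r[:2]])
q=r[0]
t=s['tcp_pos'];f=.006+t[2]-.1484
yaw=np.degrees(np.arctan2(s['tcp_rot'][1][0],s['tcp_rot'][0][0]))-90;print(t,yaw)
out=[]
for c in("wrist","scene","side"):
    im=bot.read_camera(c) ; cv2.imwrite(f"pics/h_{c}.png",im);e=ext(c,s)
    im=cv2.resize(im,None,fx=4,fy=4,interpolation=cv2.INTER_CUBIC)
    P0=[(P,(t[0]+.0006,t[1]+.0006,np.radians(yaw))) for P in post(f,f)]+[(P,(q[1],q[2],np.radians(q[3]))) for P in sl]
    for P,p in P0:
        u=proj(e,place(P,p))*4+1.5
        cv2.polylines(im,[cv2.convexHull((u*16).round().astype(np.int32))],True,(0,0,255),1,shift=4)
    if c=="wrist": w=im[150*4:280*4,220*4:320*4]
    else:
        u=proj(e,np.array([[t[0],t[1],f+.08]]))[0].astype(int);w=im[(u[1]-65)*4:(u[1]+65)*4,(u[0]-50)*4:(u[0]+50)*4]
    out.append(cv2.resize(w,(400,520)))
cv2.imwrite("pics/h.png",cv2.resize(np.hstack(out),(800,347),interpolation=cv2.INTER_AREA))
for i,o in enumerate(out): cv2.imwrite(f"pics/h{i}.png",o)
E
```

```text
[[0.0265, 0.5126, 0.1847, -18.1551], [0.0266, 0.5125, 0.1847, -18.2776]]
[[0.0933, 0.5117, 0.1838, -17.919], [0.0938, 0.5117, 0.1839, -18.3395]]
[0.49969644 0.05612483 0.30837916] -15.483246821923203
```

View pics/h.png

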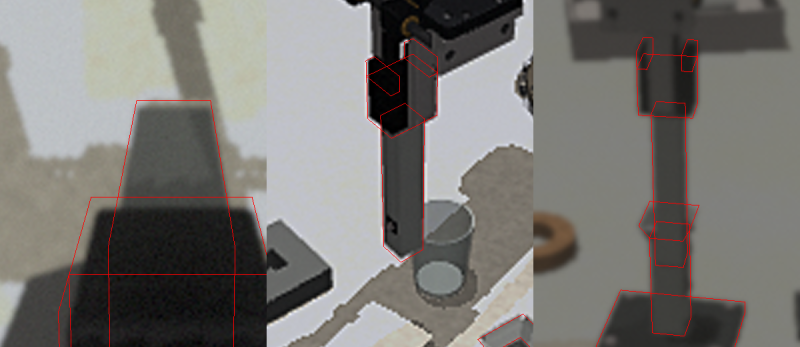

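Request:
{"api": "step_arm", "payload": {"plan": [{"dx": 1, "dy": 0, "dz": 0.2, "turn": 0, "grip": 0.1}, {"dx": 3, "dy": 0, "dz": 0.5, "turn": 1, "grip": 0.1}, {"dx": 5.5, "dy": 0, "dz": 1.0, "turn": 2, "grip": 0.1}, {"dx": 8, "dy": 0, "dz": 1.5, "turn": 2.6, "grip": 0.1}, {"dx": 10, "dy": 0, "dz": 1.9, "turn": 2.6, "grip": 0.1}, {"dx": 11.5, "dy": 0, "dz": 2.1, "turn": 2.6, "grip": 0.1}, {"dx": 12.3, "dy": 0, "dz": 2.25, "turn": 2.6, "grip": 0.1}, {"dx": 12.6, "dy": 0, "dz": 2.3, "turn": 2.6, "grip": 0.1}, {"dx": 12.6, "dy": 0, "dz": 2.3, "turn": 2.6, "grip": 0.1}, {"dx": 12.6, "dy": 0, "dz": 2.3, "turn": 2.6, "grip": 0.1}, {"dx": 12.6, "dy": 0, "dz": 2.3, "turn": 2.6, "grip": 0.1}, {"dx": 12.6, "dy": 0, "dz": 2.3, "turn": 2.6, "grip": 0.1}]}}

```text
time_s: 8.22
tcp_pos: [0.511, 0.1838, 0.3086]
tcp_rot: [[0.31, 0.0, -0.951], [0.951, -0.0, 0.31], [-0.0, -1.0, -0.0]]
wrist_force: [0.4, 0.2, -1.6]
finger_gap: 0.0295
```

```bash
cat > look.py <<'E'
from h import *
import sys
tag=sys.argv[1]; q=(.5117,.1838,np.radians(-18))
sl=sleeve();sl[2]=box(0,0,.12,.0162,.0162,.137,.0242,.0242)
s=bot.read_state();t=s['tcp_pos'];f=.006+t[2]-.1484
yaw=np.degrees(np.arctan2(s['tcp_rot'][1][0],s['tcp_rot'][0][0]))-90
print(np.round(t,4),round(yaw,2),np.round(s['wrist_force'],2),np.round(s['moment'],3),s['time_s'])
out=[];raw=[]
for c in("wrist","scene","side"):
    im=bot.read_camera(c) ; cv2.imwrite(f"pics/{tag}_{c}.png",im);e=ext(c,s)
    im=cv2.resize(im,None,fx=4,fy=4,interpolation=cv2.INTER_CUBIC);im0=im.copy()
    P0=[(P,(t[0]+.0006,t[1],np.radians(yaw))) for P in post(f,f)]+[(P,q) for P in sl]
    for P,p in P0:
        u=proj(e,place(P,p))*4+1.5
        cv2.polylines(im,[cv2.convexHull((u*16).round().astype(np.int32))],True,(0,0,255),1,shift=4)
    u=(290,215) if c=="wrist" else proj(e,np.array([[q[0],q[1],.14]]))[0].astype(int)
    for a,l in((im,out),(im0,raw)): l.append(cv2.resize(a[(u[1]-45)*4:(u[1]+45)*4,(u[0]-40)*4:(u[0]+40)*4],(266,300),interpolation=cv2.INTER_AREA))
cv2.imwrite(f"pics/{tag}.png",np.vstack([np.hstack(out),np.hstack(raw)]))
E
python3 look.py i
```

```text
[0.511  0.1838 0.3086] -18.07 [ 0.42  0.2  -1.59] [-0.021 -0.01  -0.021] 8.2167
```

View pics/i.png

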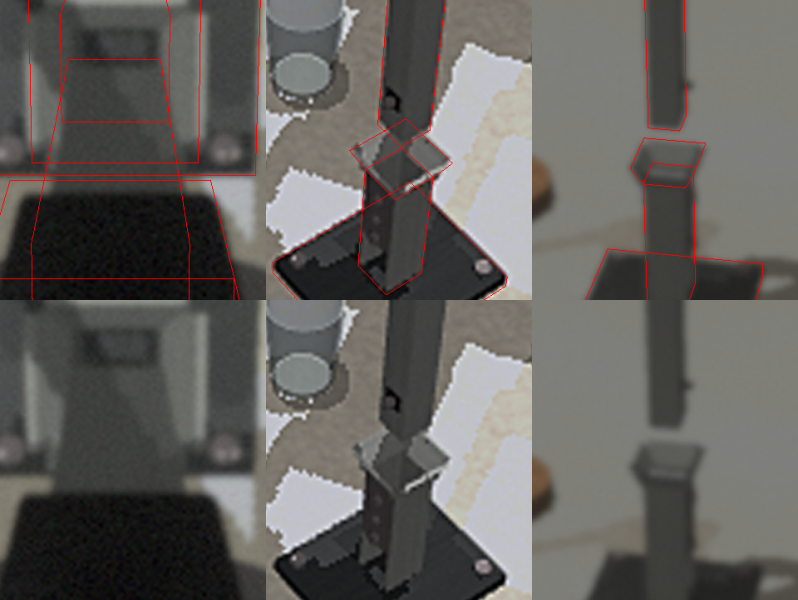

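Request:
{"api": "step_arm", "payload": {"plan": [{"dx": 0, "dy": 1, "dz": 0, "turn": 0, "grip": 0.1}, {"dx": 0, "dy": 2, "dz": 0, "turn": 0, "grip": 0.1}, {"dx": 0, "dy": 2.8, "dz": 0, "turn": 0, "grip": 0.1}, {"dx": 0, "dy": 3.3, "dz": 0, "turn": 0, "grip": 0.1}, {"dx": 0, "dy": 3.8, "dz": 0, "turn": 0, "grip": 0.1}, {"dx": 0, "dy": 4.2, "dz": 0, "turn": 0, "grip": 0.1}, {"dx": 0, "dy": 4.2, "dz": 0, "turn": 0, "grip": 0.1}]}}

```text
time_s: 8.95
tcp_pos: [0.5105, 0.1846, 0.2654]
tcp_rot: [[0.309, -0.002, -0.951], [0.951, -0.0, 0.309], [-0.001, -1.0, 0.002]]
wrist_force: [0.4, 0.3, -1.8]
finger_gap: 0.0296
```

Request:
{"api": "step_arm", "payload": {"plan": [{"dx": 0, "dy": 0.2, "dz": 0, "turn": 0, "grip": 0.1}, {"dx": 0, "dy": 0.4, "dz": 0, "turn": 0, "grip": 0.1}, {"dx": 0, "dy": 0.6, "dz": 0, "turn": 0, "grip": 0.1}, {"dx": 0, "dy": 0.6, "dz": 0, "turn": 0, "grip": 0.1}]}}

```text
time_s: 9.28
tcp_pos: [0.511, 0.1846, 0.2604]
tcp_rot: [[0.309, 0.0, -0.951], [0.951, -0.0, 0.309], [-0.0, -1.0, -0.0]]
wrist_force: [0.2, -0.5, -2.1]
finger_gap: 0.0299
```

Request:
{"api": "step_arm", "payload": {"plan": [{"dx": 0, "dy": 0.2, "dz": 0, "turn": 0, "grip": 0.1}, {"dx": 0, "dy": 0.4, "dz": 0, "turn": 0, "grip": 0.1}, {"dx": 0, "dy": 0.4, "dz": 0, "turn": 0, "grip": 0.1}]}}

```text
time_s: 9.53
tcp_pos: [0.5108, 0.1846, 0.256]
tcp_rot: [[0.309, -0.001, -0.951], [0.951, -0.0, 0.309], [-0.0, -1.0, 0.001]]
wrist_force: [-0.9, -0.6, -2.6]
finger_gap: 0.0301
```

Request:
{"api": "step_arm", "payload": {"plan": [{"dx": 0, "dy": 0.3, "dz": 0, "turn": 0, "grip": 0.1}, {"dx": 0, "dy": 0.6, "dz": 0, "turn": 0, "grip": 0.1}, {"dx": 0, "dy": 0.8, "dz": 0, "turn": 0, "grip": 0.1}, {"dx": 0, "dy": 0.8, "dz": 0, "turn": 0, "grip": 0.1}]}}

```text
time_s: 9.87
tcp_pos: [0.5106, 0.1846, 0.2478]
tcp_rot: [[0.309, -0.001, -0.951], [0.951, -0.0, 0.309], [-0.0, -1.0, 0.001]]
wrist_force: [-0.3, 0.3, -1.7]
finger_gap: 0.03
```

```bash
python3 look.py j
```

```text
[0.5106 0.1846 0.2478] -18.0 [-0.34  0.28 -1.66] [-0.127  0.018 -0.045] 9.8667
```

View pics/j.png

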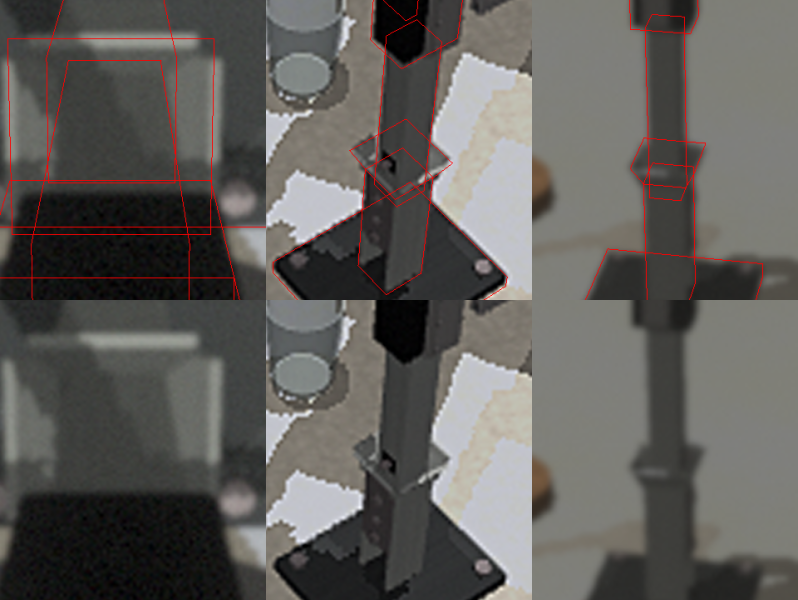

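Request:
{"api": "step_arm", "payload": {"plan": [{"dx": 0, "dy": 0.2, "dz": 0, "turn": 0, "grip": 0.1}, {"dx": 0, "dy": 0.4, "dz": 0, "turn": 0, "grip": 0.1}, {"dx": 0, "dy": 0.4, "dz": 0, "turn": 0, "grip": 0.1}]}}

```text
time_s: 10.27
tcp_pos: [0.5109, 0.1846, 0.2441]
tcp_rot: [[0.309, -0.0, -0.951], [0.951, -0.0, 0.309], [-0.0, -1.0, 0.0]]
wrist_force: [0.5, -0.9, -2.1]
finger_gap: 0.03
```

Request:
{"api": "step_arm", "payload": {"plan": [{"dx": 0, "dy": 0.2, "dz": 0, "turn": 0, "grip": 0.1}, {"dx": 0, "dy": 0.4, "dz": 0, "turn": 0, "grip": 0.1}, {"dx": 0, "dy": 0.4, "dz": 0, "turn": 0, "grip": 0.1}]}}

```text
time_s: 10.52
tcp_pos: [0.5102, 0.1848, 0.2401]
tcp_rot: [[0.309, -0.002, -0.951], [0.951, 0.0, 0.309], [-0.0, -1.0, 0.002]]
wrist_force: [-1.6, -0.5, -0.8]
finger_gap: 0.0297
```

Request:
{"api": "step_arm", "payload": {"plan": [{"dx": 0, "dy": 0.2, "dz": 0, "turn": 0, "grip": 0.1}, {"dx": 0, "dy": 0.4, "dz": 0, "turn": 0, "grip": 0.1}, {"dx": 0, "dy": 0.4, "dz": 0, "turn": 0, "grip": 0.1}]}}

```text
time_s: 10.77
tcp_pos: [0.5103, 0.1848, 0.2361]
tcp_rot: [[0.309, -0.001, -0.951], [0.951, 0.0, 0.309], [-0.0, -1.0, 0.001]]
wrist_force: [-2.9, -0.7, 0.2]
finger_gap: 0.0297
```

Request:
{"api": "step_arm", "payload": {"plan": [{"dx": 0, "dy": 0.2, "dz": 0, "turn": 0, "grip": 0.1}, {"dx": 0, "dy": 0.3, "dz": 0, "turn": 0, "grip": 0.1}, {"dx": 0, "dy": 0.3, "dz": 0, "turn": 0, "grip": 0.1}]}}

```text
time_s: 11.02
tcp_pos: [0.5104, 0.1847, 0.2329]
tcp_rot: [[0.309, -0.001, -0.951], [0.951, 0.0, 0.309], [-0.0, -1.0, 0.001]]
wrist_force: [-3.6, -0.9, -0.5]
finger_gap: 0.03
```

Request:
{"api": "step_arm", "payload": {"plan": [{"dx": 0, "dy": 0.2, "dz": 0, "turn": 0, "grip": 0.1}, {"dx": 0, "dy": 0.3, "dz": 0, "turn": 0, "grip": 0.1}, {"dx": 0, "dy": 0.3, "dz": 0, "turn": 0, "grip": 0.1}]}}

```text
time_s: 11.27
tcp_pos: [0.5105, 0.1847, 0.2299]
tcp_rot: [[0.309, -0.001, -0.951], [0.951, 0.0, 0.309], [-0.0, -1.0, 0.001]]
wrist_force: [-4.5, 0.0, -1.0]
finger_gap: 0.03
```

Request:
{"api": "step_arm", "payload": {"plan": [{"dx": 0, "dy": 0.2, "dz": 0, "turn": 0, "grip": 0.1}, {"dx": 0, "dy": 0.3, "dz": 0, "turn": 0, "grip": 0.1}, {"dx": 0, "dy": 0.3, "dz": 0, "turn": 0, "grip": 0.1}]}}

```text
time_s: 11.52
tcp_pos: [0.5105, 0.1847, 0.2268]
tcp_rot: [[0.309, -0.001, -0.951], [0.951, 0.0, 0.309], [-0.0, -1.0, 0.001]]
wrist_force: [-3.1, -1.7, -2.1]
finger_gap: 0.0295
```

Request:
{"api": "step_arm", "payload": {"plan": [{"dx": 0, "dy": 0.2, "dz": 0, "turn": 0, "grip": 0.1}, {"dx": 0, "dy": 0.4, "dz": 0, "turn": 0, "grip": 0.1}, {"dx": 0, "dy": 0.6, "dz": 0, "turn": 0, "grip": 0.1}, {"dx": 0, "dy": 0.8, "dz": 0, "turn": 0, "grip": 0.1}]}}

```text
time_s: 11.85
tcp_pos: [0.5109, 0.1845, 0.2193]
tcp_rot: [[0.309, -0.0, -0.951], [0.951, -0.0, 0.309], [-0.0, -1.0, 0.0]]
wrist_force: [-4.6, -1.5, 0.9]
finger_gap: 0.0298
```

```bash
python3 look.py k
```

```text
[0.5109 0.1845 0.2193] -18.0 [-4.58 -1.49  0.91] [-0.324  1.367 -0.005] 11.85
```

View pics/k.png

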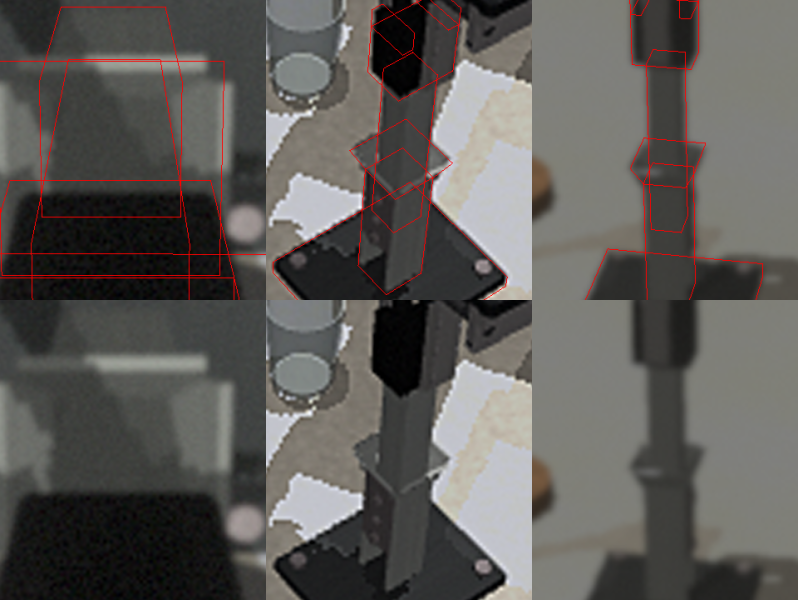

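Request:
{"api": "step_arm", "payload": {"plan": [{"dx": 0, "dy": 0.3, "dz": 0, "turn": 0, "grip": 0.1}, {"dx": 0, "dy": 0.6, "dz": 0, "turn": 0, "grip": 0.1}, {"dx": 0, "dy": 0.9, "dz": 0, "turn": 0, "grip": 0.1}, {"dx": 0, "dy": 1.2, "dz": 0, "turn": 0, "grip": 0.1}, {"dx": 0, "dy": 1.2, "dz": 0, "turn": 0, "grip": 0.1}]}}

```text
time_s: 12.42
tcp_pos: [0.5107, 0.1846, 0.2065]
tcp_rot: [[0.309, -0.001, -0.951], [0.951, -0.0, 0.309], [-0.0, -1.0, 0.001]]
wrist_force: [-3.4, -0.9, -2.6]
finger_gap: 0.0301
```

Request:
{"api": "step_arm", "payload": {"plan": [{"dx": 0, "dy": 0.3, "dz": 0, "turn": 0, "grip": 0.1}, {"dx": 0, "dy": 0.6, "dz": 0, "turn": 0, "grip": 0.1}, {"dx": 0, "dy": 0.9, "dz": 0, "turn": 0, "grip": 0.1}, {"dx": 0, "dy": 0.9, "dz": 0, "turn": 0, "grip": 0.1}]}}

```text
time_s: 12.75
tcp_pos: [0.5106, 0.1846, 0.1975]
tcp_rot: [[0.309, -0.001, -0.951], [0.951, -0.0, 0.309], [-0.001, -1.0, 0.001]]
wrist_force: [-4.5, -1.3, -3.6]
finger_gap: 0.0296
```

Request:
{"api": "step_arm", "payload": {"plan": [{"dx": 0, "dy": 0.1, "dz": 0, "turn": 0, "grip": 0.1}, {"dx": 0, "dy": 0.2, "dz": 0, "turn": 0, "grip": 0.1}, {"dx": 0, "dy": 0.2, "dz": 0, "turn": 0, "grip": 0.1}]}}

```text
time_s: 13.0
tcp_pos: [0.5108, 0.1845, 0.1962]
tcp_rot: [[0.309, -0.001, -0.951], [0.951, -0.0, 0.309], [-0.0, -1.0, 0.0]]
wrist_force: [-4.2, -1.4, -2.0]
finger_gap: 0.0295
```

Request:
{"api": "step_arm", "payload": {"plan": [{"dx": 0, "dy": 0.1, "dz": 0, "turn": 0, "grip": 0.1}, {"dx": 0, "dy": 0.2, "dz": 0, "turn": 0, "grip": 0.1}, {"dx": 0, "dy": 0.2, "dz": 0, "turn": 0, "grip": 0.1}]}}

```text
time_s: 13.25
tcp_pos: [0.5109, 0.1845, 0.1943]
tcp_rot: [[0.309, -0.0, -0.951], [0.951, -0.0, 0.309], [-0.0, -1.0, 0.0]]
wrist_force: [-3.7, -1.1, -1.0]
finger_gap: 0.0302
```

Request:
{"api": "step_arm", "payload": {"plan": [{"dx": 0, "dy": 0.1, "dz": 0, "turn": 0, "grip": 0.1}, {"dx": 0, "dy": 0.15, "dz": 0, "turn": 0, "grip": 0.1}, {"dx": 0, "dy": 0.15, "dz": 0, "turn": 0, "grip": 0.1}]}}

```text
time_s: 13.5
tcp_pos: [0.5109, 0.1845, 0.1928]
tcp_rot: [[0.309, -0.0, -0.951], [0.951, -0.0, 0.309], [-0.0, -1.0, 0.0]]
wrist_force: [-3.9, -2.5, -0.5]
finger_gap: 0.0299
```

Request:
{"api": "step_arm", "payload": {"plan": [{"dx": 0, "dy": 0.1, "dz": 0, "turn": 0, "grip": 0.1}, {"dx": 0, "dy": 0.15, "dz": 0, "turn": 0, "grip": 0.1}, {"dx": 0, "dy": 0.15, "dz": 0, "turn": 0, "grip": 0.1}]}}

```text
time_s: 13.75
tcp_pos: [0.5119, 0.184, 0.1906]
tcp_rot: [[0.309, 0.001, -0.951], [0.951, -0.001, 0.309], [-0.001, -1.0, -0.002]]
wrist_force: [-1.8, -2.9, -7.5]
finger_gap: 0.0299
```

```bash
python3 look.py l; python3 look.py l2
```

```text
[0.5119 0.184  0.1906] -18.0 [-1.83 -2.89 -7.54] [-0.997  0.366 -0.04 ] 13.75
[0.5118 0.184  0.1907] -18.0 [-0.22 -4.04 -9.11] [-1.104  0.083 -0.118] 13.9
```

View pics/l2.png

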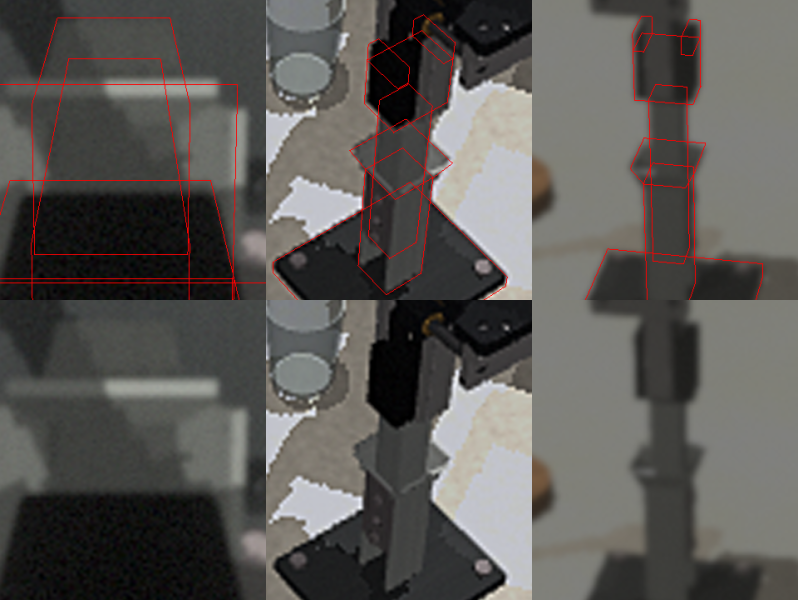

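Request:
{"api": "step_arm", "payload": {"plan": [{"dx": 0, "dy": 0.05, "dz": 0, "turn": 0, "grip": 0.1}, {"dx": 0, "dy": 0.05, "dz": 0, "turn": 0, "grip": 0.1}, {"dx": 0, "dy": 0.05, "dz": 0, "turn": 0, "grip": 0.1}]}}

```text
time_s: 14.3
tcp_pos: [0.5115, 0.1842, 0.1908]
tcp_rot: [[0.309, 0.001, -0.951], [0.951, -0.001, 0.309], [-0.001, -1.0, -0.001]]
wrist_force: [2.1, -5.1, -11.7]
finger_gap: 0.03
```

```bash
python3 look.py m
```

```text
[0.5115 0.1842 0.1908] -18.0 [  2.13  -5.11 -11.72] [-1.481 -0.407 -0.094] 14.3
```

Request:
{"api": "step_arm", "payload": {"plan": [{"dx": 0, "dy": 0.1, "dz": 0, "turn": 0, "grip": 0.1}, {"dx": 0, "dy": 0.1, "dz": 0, "turn": 0, "grip": 0.1}]}}

```text
time_s: 14.62
tcp_pos: [0.5115, 0.1843, 0.1906]
tcp_rot: [[0.309, 0.001, -0.951], [0.951, -0.001, 0.309], [-0.0, -1.0, -0.002]]
wrist_force: [0.9, -5.6, -7.6]
finger_gap: 0.0299
```

```bash
python3 - <<'E'
from h import *
for i in range(3):
    s=bot.read_state(); print(s['time_s'],np.round(s['tcp_pos'],4),np.round(s['wrist_force'],1),np.round(s['moment'],2))
    im=bot.read_camera("scene")
cv2.imwrite("pics/n.png",cv2.resize(im[190:260,285:355],(700,700),interpolation=cv2.INTER_CUBIC)[:600])
E
```

```text
14.6167 [0.5115 0.1843 0.1906] [ 0.9 -5.6 -7.6] [-1.52 -0.08 -0.04]
14.6667 [0.5115 0.1843 0.1906] [ 0.7 -5.5 -7.2] [-1.5  -0.15 -0.05]
14.7167 [0.5115 0.1843 0.1906] [ 0.8 -4.1 -7.6] [-1.45 -0.06 -0.07]
```

View pics/n.png

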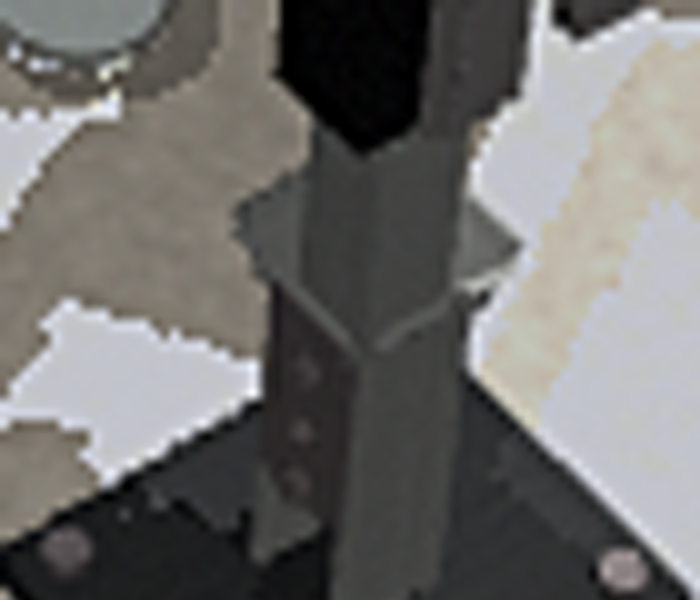

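Request:
{"api": "step_arm", "payload": {"plan": [{"dx": 0, "dy": 0.1, "dz": 0, "turn": 0, "grip": 0.1}, {"dx": 0, "dy": 0.1, "dz": 0, "turn": 0, "grip": 0.1}]}}

```text
time_s: 14.93
tcp_pos: [0.5115, 0.1844, 0.1901]
tcp_rot: [[0.309, 0.002, -0.951], [0.951, -0.0, 0.309], [0.0, -1.0, -0.002]]
wrist_force: [-0.4, -5.6, -4.5]
finger_gap: 0.0299
```

Request:
{"api": "step_arm", "payload": {"plan": [{"dx": 0, "dy": 0.1, "dz": 0, "turn": 0, "grip": 0.1}, {"dx": 0, "dy": 0.1, "dz": 0, "turn": 0, "grip": 0.1}]}}

```text
time_s: 15.1
tcp_pos: [0.5115, 0.1843, 0.1898]
tcp_rot: [[0.309, 0.002, -0.951], [0.951, -0.0, 0.309], [0.0, -1.0, -0.002]]
wrist_force: [-0.7, -6.1, -1.8]
finger_gap: 0.0298
```

Request:
{"api": "step_arm", "payload": {"plan": [{"dx": 0, "dy": 0.1, "dz": 0, "turn": 0, "grip": 0.1}, {"dx": 0, "dy": 0.1, "dz": 0, "turn": 0, "grip": 0.1}]}}

```text
time_s: 15.27
tcp_pos: [0.5115, 0.1843, 0.1892]
tcp_rot: [[0.309, 0.003, -0.951], [0.951, -0.0, 0.309], [0.0, -1.0, -0.003]]
wrist_force: [-1.0, -5.7, -0.2]
finger_gap: 0.03
```

Request:
{"api": "step_arm", "payload": {"plan": [{"dx": 0, "dy": 0.1, "dz": 0, "turn": 0, "grip": 0.1}, {"dx": 0, "dy": 0.1, "dz": 0, "turn": 0, "grip": 0.1}]}}

```text
time_s: 15.43
tcp_pos: [0.5115, 0.1843, 0.1887]
tcp_rot: [[0.309, 0.003, -0.951], [0.951, -0.0, 0.309], [0.001, -1.0, -0.003]]
wrist_force: [-2.4, -5.5, 2.3]
finger_gap: 0.0298
```

Request:
{"api": "step_arm", "payload": {"plan": [{"dx": 0, "dy": 0.1, "dz": 0, "turn": 0, "grip": 0.1}, {"dx": 0, "dy": 0.1, "dz": 0, "turn": 0, "grip": 0.1}]}}

```text
time_s: 15.6
tcp_pos: [0.5116, 0.1843, 0.1884]
tcp_rot: [[0.309, 0.004, -0.951], [0.951, -0.0, 0.309], [0.001, -1.0, -0.003]]
wrist_force: [-2.4, -6.9, 4.3]
finger_gap: 0.0297
```

Request:
{"api": "step_arm", "payload": {"plan": [{"dx": 0, "dy": 0.1, "dz": 0, "turn": 0, "grip": 0.1}, {"dx": 0, "dy": 0.1, "dz": 0, "turn": 0, "grip": 0.1}]}}

```text
time_s: 15.77
tcp_pos: [0.5116, 0.1843, 0.1882]
tcp_rot: [[0.309, 0.004, -0.951], [0.951, -0.0, 0.309], [0.001, -1.0, -0.004]]
wrist_force: [-4.6, -5.8, 9.1]
finger_gap: 0.0298
```

```bash
python3 look.py o
```

```text
[0.5116 0.1843 0.1882] -17.99 [-4.55 -5.77  9.09] [-1.791  0.978 -0.12 ] 15.7667
```

View pics/o.png

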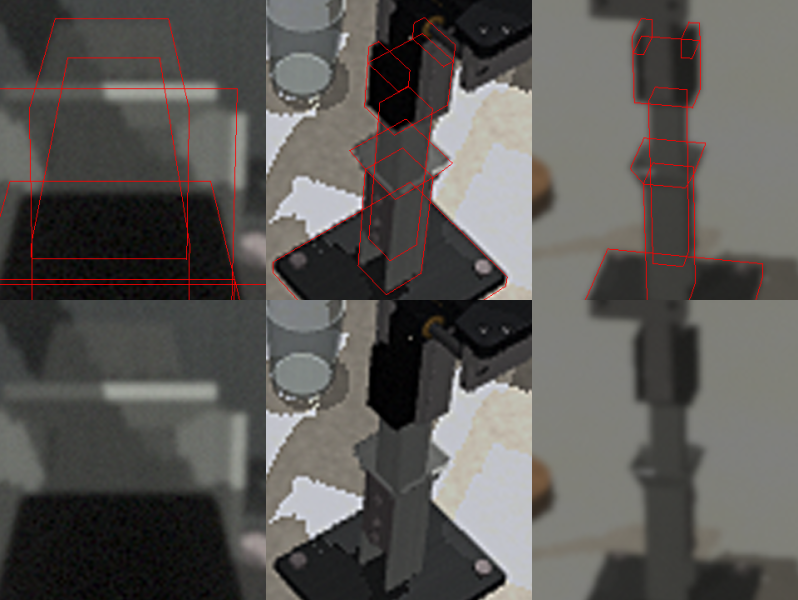

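Request:
{"api": "step_arm", "payload": {"plan": [{"dx": 0, "dy": -0.1, "dz": 0, "turn": 0, "grip": 0.1}, {"dx": 0, "dy": -0.25, "dz": 0, "turn": 0, "grip": 0.1}, {"dx": 0, "dy": -0.25, "dz": 0, "turn": 0, "grip": 0.1}, {"dx": 0, "dy": -0.25, "dz": 0, "turn": 0, "grip": 0.1}]}}

```text
time_s: 16.25
tcp_pos: [0.5114, 0.1844, 0.189]
tcp_rot: [[0.309, 0.003, -0.951], [0.951, -0.0, 0.309], [0.001, -1.0, -0.003]]
wrist_force: [-2.4, -6.5, 2.0]
finger_gap: 0.0297
```

Request:
{"api": "step_arm", "payload": {"plan": [{"dx": 0, "dy": 0, "dz": 0, "turn": 0, "grip": 0.5}, {"dx": 0, "dy": 0, "dz": 0, "turn": 0, "grip": 0.7}, {"dx": 0, "dy": 0, "dz": 0, "turn": 0, "grip": 0.7}, {"dx": 0, "dy": 0, "dz": 0, "turn": 0, "grip": 0.7}, {"dx": 0, "dy": 0, "dz": 0, "turn": 0, "grip": 0.7}, {"dx": 0, "dy": 0, "dz": 0, "turn": 0, "grip": 0.7}]}}

```text
time_s: 16.75
tcp_pos: [0.5112, 0.1852, 0.1867]
tcp_rot: [[0.309, 0.001, -0.951], [0.951, 0.001, 0.309], [0.001, -1.0, -0.0]]
wrist_force: [-1.1, -0.0, 0.6]
finger_gap: 0.0644
```

```bash
python3 look.py p
```

```text
[0.5112 0.1852 0.1867] -17.99 [-1.09 -0.03  0.58] [ 0.011 -0.023 -0.012] 16.75
```

View pics/p.png

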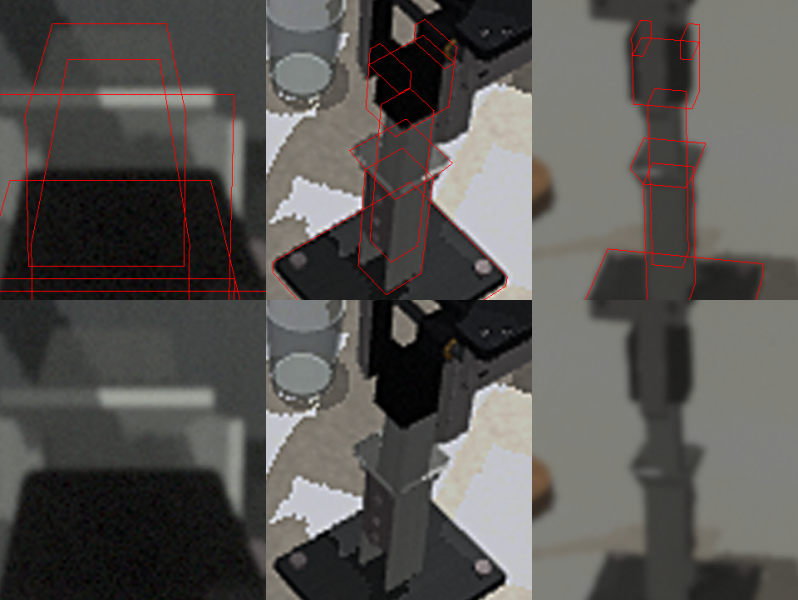

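Request:
{"api": "step_arm", "payload": {"plan": [{"dx": 0, "dy": -0.5, "dz": 0, "turn": 0, "grip": 0.9}, {"dx": 0, "dy": -1.5, "dz": 0, "turn": 0, "grip": 0.9}, {"dx": 0, "dy": -3, "dz": 0, "turn": 0, "grip": 0.9}, {"dx": 0, "dy": -5, "dz": 0, "turn": 0, "grip": 0.9}, {"dx": 0, "dy": -8, "dz": 0, "turn": 0, "grip": 0.9}, {"dx": 0, "dy": -11, "dz": 0, "turn": 0, "grip": 0.9}, {"dx": 0, "dy": -14, "dz": 0, "turn": 0, "grip": 0.9}, {"dx": 0, "dy": -14, "dz": 0, "turn": 0, "grip": 0.9}, {"dx": 0, "dy": -14, "dz": 0, "turn": 0, "grip": 0.9}]}}

```text
time_s: 17.65
tcp_pos: [0.512, 0.1849, 0.3292]
tcp_rot: [[0.309, 0.005, -0.951], [0.951, 0.001, 0.309], [0.003, -1.0, -0.005]]
wrist_force: [0.1, -0.6, -0.4]
finger_gap: 0.0844
```

```bash
python3 - <<'E'
from h import *
from scipy.optimize import minimize
a=bot.read_camera("scene");os_=bot.outline_of("scene","head");b=bot.read_camera("side")
cv2.imwrite("pics/q_scene.png",a);cv2.imwrite("pics/q_side.png",b)
A,B=ext("scene"),ext("side")
print(bot.read_state()['tcp_pos'],bot.read_state()['wrist_force'])
def c(im,E):
    u=proj(E,np.array([[.5117,.1838,.12]]))[0].astype(int); return cv2.resize(im[u[1]-60:u[1]+50,u[0]-38:u[0]+38],(400,579),interpolation=cv2.INTER_CUBIC)
cv2.imwrite("pics/q.png",np.hstack([c(a,A),c(b,B)]))
def hole(f):
    im=cv2.imread(f)[218:252,300:330]; return cv2.resize(im,(390,442),interpolation=cv2.INTER_CUBIC)
cv2.imwrite("pics/q2.png",np.hstack([hole("pics/i_scene.png"),hole("pics/q_scene.png")]))
E
```

```text
[0.51027151 0.18450435 0.32541272] [ 0.45159604  1.19658832 -0.44903053]
```

View pics/q.png

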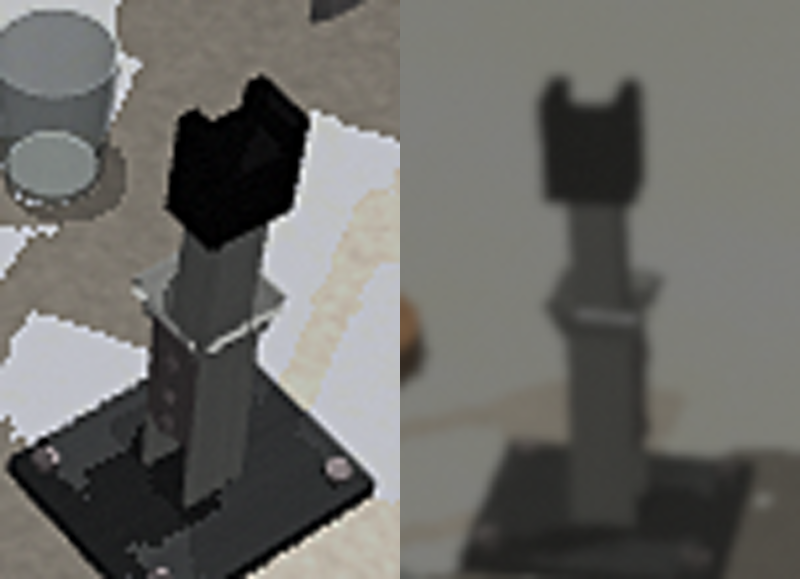

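View pics/q2.png

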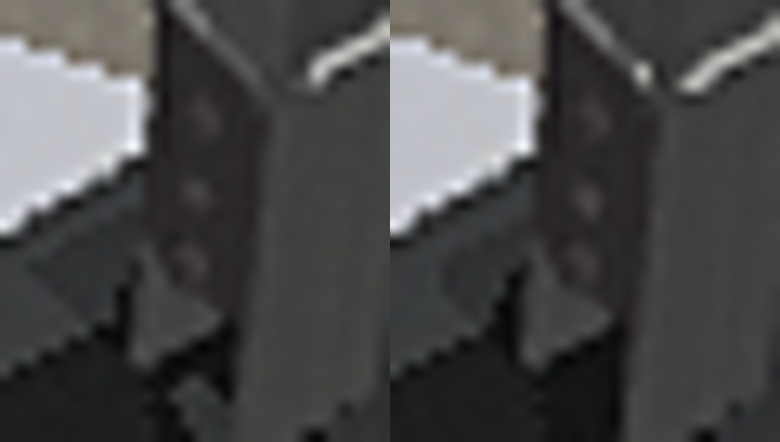

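Request:
{"api": "step_arm", "payload": {"plan": [{"dx": 0, "dy": 3, "dz": 0, "turn": 0, "grip": 0.9}, {"dx": 0, "dy": 6, "dz": 0, "turn": 0, "grip": 0.9}, {"dx": 0, "dy": 9, "dz": 0, "turn": 0, "grip": 0.9}, {"dx": 0, "dy": 11.5, "dz": 0, "turn": 0, "grip": 0.9}, {"dx": 0, "dy": 13, "dz": 0, "turn": 0, "grip": 0.9}, {"dx": 0, "dy": 13.6, "dz": 0, "turn": 0, "grip": 0.6}, {"dx": 0, "dy": 13.8, "dz": 0, "turn": 0, "grip": 0.3}, {"dx": 0, "dy": 13.8, "dz": 0, "turn": 0, "grip": 0.1}, {"dx": 0, "dy": 13.8, "dz": 0, "turn": 0, "grip": 0.1}, {"dx": 0, "dy": 13.8, "dz": 0, "turn": 0, "grip": 0.1}, {"dx": 0, "dy": 13.8, "dz": 0, "turn": 0, "grip": 0.1}, {"dx": 0, "dy": 13.8, "dz": 0, "turn": 0, "grip": 0.1}], "newtons": 25}}

```text
time_s: 18.8
tcp_pos: [0.5115, 0.1848, 0.1893]
tcp_rot: [[0.309, 0.002, -0.951], [0.951, 0.0, 0.309], [0.001, -1.0, -0.001]]
wrist_force: [0.2, 0.1, 0.2]
finger_gap: 0.0412
```

Request:
{"api": "step_arm", "payload": {"plan": [{"dx": 0, "dy": -0.1, "dz": 0, "turn": 0, "grip": 0.1}, {"dx": 0, "dy": -0.2, "dz": 0, "turn": 0, "grip": 0.1}, {"dx": 0, "dy": -0.2, "dz": 0, "turn": 0, "grip": 0.1}]}}

```text
time_s: 19.05
tcp_pos: [0.511, 0.1845, 0.1907]
tcp_rot: [[0.309, 0.0, -0.951], [0.951, -0.0, 0.309], [-0.0, -1.0, -0.0]]
wrist_force: [-0.2, -0.4, 0.5]
finger_gap: 0.03
```

Gripped now; tug gently.

Request:
{"api": "step_arm", "payload": {"plan": [{"dx": 0, "dy": -0.1, "dz": 0, "turn": 0, "grip": 0.1}, {"dx": 0, "dy": -0.2, "dz": 0, "turn": 0, "grip": 0.1}, {"dx": 0, "dy": -0.2, "dz": 0, "turn": 0, "grip": 0.1}]}}

```text
time_s: 19.3
tcp_pos: [0.5109, 0.1846, 0.1923]
tcp_rot: [[0.309, -0.0, -0.951], [0.951, -0.0, 0.309], [-0.0, -1.0, 0.0]]
wrist_force: [-0.1, -0.0, -2.2]
finger_gap: 0.03
```

Request:
{"api": "step_arm", "payload": {"plan": [{"dx": 0, "dy": -0.1, "dz": 0, "turn": 0, "grip": 0.1}, {"dx": 0, "dy": -0.15, "dz": 0, "turn": 0, "grip": 0.1}, {"dx": 0, "dy": -0.15, "dz": 0, "turn": 0, "grip": 0.1}]}}

```text
time_s: 19.55
tcp_pos: [0.5107, 0.1843, 0.1929]
tcp_rot: [[0.309, -0.001, -0.951], [0.951, -0.001, 0.309], [-0.001, -1.0, 0.001]]
wrist_force: [1.6, -0.7, -9.3]
finger_gap: 0.0302
```

Request:
{"api": "step_arm", "payload": {"plan": [{"dx": 0, "dy": 0.2, "dz": 0, "turn": 0, "grip": 0.1}, {"dx": 0, "dy": 0.25, "dz": 0, "turn": 0, "grip": 0.1}, {"dx": 0, "dy": 0.25, "dz": 0, "turn": 0, "grip": 0.1}]}}

```text
time_s: 19.8
tcp_pos: [0.5108, 0.1846, 0.1918]
tcp_rot: [[0.309, 0.0, -0.951], [0.951, -0.0, 0.309], [-0.0, -1.0, -0.0]]
wrist_force: [-0.8, -1.3, -2.8]
finger_gap: 0.0298
```

Request:
{"api": "step_arm", "payload": {"plan": [{"dx": 0, "dy": 0, "dz": 0, "turn": 0, "grip": 0.4}, {"dx": 0, "dy": 0, "dz": 0, "turn": 0, "grip": 0.7}, {"dx": 0, "dy": 0, "dz": 0, "turn": 0, "grip": 0.8}, {"dx": 0, "dy": 0, "dz": 0, "turn": 0, "grip": 0.9}, {"dx": 0, "dy": 0, "dz": 0, "turn": 0, "grip": 0.9}, {"dx": 0, "dy": -1.5, "dz": 0, "turn": 0, "grip": 0.9}, {"dx": 0, "dy": -4, "dz": 0, "turn": 0, "grip": 0.9}, {"dx": 0, "dy": -7, "dz": 0, "turn": 0, "grip": 0.9}, {"dx": 0, "dy": -10, "dz": 0, "turn": 0, "grip": 0.9}, {"dx": 0, "dy": -12.5, "dz": 0, "turn": 0, "grip": 0.9}, {"dx": 0, "dy": -14, "dz": 0, "turn": 0, "grip": 0.9}, {"dx": 0, "dy": -14, "dz": 0, "turn": 0, "grip": 0.9}]}}

```text
time_s: 20.8
tcp_pos: [0.5127, 0.1852, 0.3355]
tcp_rot: [[0.309, 0.008, -0.951], [0.951, 0.002, 0.309], [0.004, -1.0, -0.007]]
wrist_force: [0.4, -0.1, 0.5]
finger_gap: 0.0843
```

```bash
python3 - <<'E'
from h import *
a=bot.read_camera("scene");b=bot.read_camera("side")
s=bot.read_state();print(s['tcp_pos'],s['wrist_force'],s['time_s'])
cv2.imwrite("pics/r.png",np.hstack([cv2.resize(x[100:330,170:450],(400,329)) for x in(a,b)]))
E
```

```text
[0.51094755 0.18471387 0.33136893] [ 0.22329031  0.79420518 -0.06507605] 20.9
```

View pics/r.png

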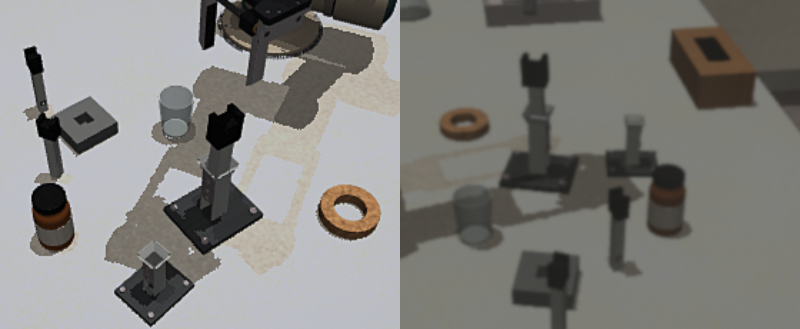

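The large post stands in the large sleeve, the gripper is clear of it, and the other things are where they were. I'm handing in now.

```bash
python3 -c "
from bench import bot
print(bot.sign_off())"
```

```text
the job is handed in; nothing more can be done
None
```

I took the large post out of the grey block and slid it into the large sleeve, button side towards the steel stop plate, until it clicked and locked. I then let go, backed away upward and handed in at about 21 s.

**Click:** the button's sideways push of about 4 N disappeared when its axis was about 78–80 mm above the bench. That matches the middle of the three dots on the plate, which I read as the hole from the scene camera.

**Hard stop:** the post then held against both a push and a pull, with about 2 mm of play:
- Pushing down met a stop at about 9 N.
- Just after the click the gripper was holding the post up, and the wrist showed about 12 N without it coming out.
- After letting go I gripped it again and tugged; it held at about 9 N with no button force left.

**Last pictures:** the post is in the sleeve and the gripper is open and clear. The bottle, beaker, cork ring and small look-alike posts look undisturbed.

**Not fully confirmed:**
- No camera showed the button nose in the hole clearly, so the lock rests on the forces.
- Once released, the post leans slightly within the sleeve's play.
- The wrist camera disagreed with the other two by 1–2 mm. The flare and bore took this up without trouble.

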